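# Snap the balance weight onto the eye of a microscope bench unit

## Task

Pick up the balance weight that has the snap hook, press the hook's sprung gate against the bar of the eye on the black balance unit until the bar passes and the gate springs shut behind it, then let the weight hang freely from the bar and let go. Press gently: the eye slides back loosely until it meets its stop, and must not be rammed. Leave everything else on the bench where it is.

Things in the scene. Friction and masses are not known exactly. Their poses are not given: they have to be found in the camera images.
- grip (a point): Where to take the balance weight with the hook: on its middle line, 122 mm above its underside, in a square upright steel stem 14 x 14 mm (94 to 144 mm above the underside, faces square to x and y). z is up; x points out of the mouth of the hook, the side closed by the gate.
- hookweight: That weight, 0.26 to 0.40 kg, loose, upright, 144 mm tall; origin at the centre of its underside, axes as grip. Dark steel cylinder 44 mm across, 34 mm tall; above it (40 to 96 mm up) a bright snap hook of 7 mm round wire in the x-z plane, reaching from x = -26 to +18 mm; then the stem.
- mouth (a point): Centre of the hook's mouth, on the shut gate: 13 mm to +x of the middle line, 62 mm above the underside (60 mm below grip); axes as grip. The mouth is open from 47 mm (lower lip) to 74 mm (nose) above the underside. Inside, the back of the hook is 31 mm behind this point. A bar entering here clears the gate's tip only about 3 mm before the back. The nose has a lip reaching 10 mm inwards.
- gate (a joint): Angle of the sprung gate, a 5 mm round steel finger, 25 mm long, hinged at the lower lip (13 mm to +x, 47 mm up): 0 shut, up to 1.45 rad swung inwards, towards -x; it cannot swing out. The bar must press it with some 4 to 8 N to pass. With the bar 16 mm or more inside, lowering the hook (bar rises to the seat) also frees the gate to shut.
- seat (a point): Where the middle of the bar lies in the hook when the weight hangs: on the middle line, 83.5 mm above the underside (38.5 mm below grip), under the hook's crown; axes as grip.
- eyebar (a point): Middle of the eye's front bar: level, round, steel, 8 mm thick, along y, 140 mm above the bench. It is the robot's side of a level loop, inside 32 mm wide (y) and 58 mm deep (x). x points level from the bar to the housing: press the hook that way, its x along this x. The eye slides back easily (1 to 3 N) by an unknown 10 to 70 mm to a hard stop; only then does the gate give way.
- unit: The balance unit that carries the eye, fixed: black base plate 150 x 130 x 10 mm, grey column, black housing 90 x 64 x 46 mm with its top 150 mm above the bench (10 mm above the bar's middle) and its front at least 55 mm behind the bar, a knob on its +y side. Origin on the bench; x points away from the eye, as eyebar's x.
- plain_mid (a point): Middle of the plain weight: the same cylinder and stem, but with no hook. Origin 70 mm above its underside. Not to be used.
- tissue: White packet of tissues, 75 x 110 x 50 mm, loose; origin at its underside.
- cup: Clear empty plastic cup, 84 mm across, 105 mm tall, loose; origin at its underside.
- lens: Metal microscope objective, 40 mm across, 46 mm tall, loose; origin at its underside.
- slidebox: White slide box, 50 x 85 x 30 mm, loose; origin at its underside.
- cap: Grey dust cap, 50 mm across, 14 mm thick, loose; origin at its underside.

How it is judged (in metres and radians):
On the way, in this order (a step that is already met when the one before it is completed fails the run):
1. the hooked weight is lifted clear of the bench (height (world z) of hookweight above 0.04 m), for 0.1 s.
2. the bar of the eye presses the gate open (value of joint gate above 0.3 rad and distance between eyebar and seat below 0.04 m), for 0.02 s.
3. the bar is inside the hook and the gate has sprung shut (value of joint gate below 0.1 rad and x of eyebar in the frame of seat between -0.02 and 0.009 m and z of eyebar in the frame of seat between -0.034 and 0.006 m and y of eyebar in the frame of seat between -0.02 and 0.02 m), for 0.2 s.
At the end, for the whole second after the job is handed in: The weight hangs from the bar of the eye: bar seated under the hook's crown (within 10 mm of the seat along the hook and in height), gate shut (under 0.1 rad), weight upright within 0.25 rad, at rest (under 40 mm/s) and released (value of joint gate below 0.1 rad and x of eyebar in the frame of seat between -0.012 and 0.01 m and z of eyebar in the frame of seat between -0.01 and 0.006 m and y of eyebar in the frame of seat between -0.02 and 0.02 m and angle between hookweight's own z axis and vertical below 0.25 rad and linear speed of hookweight below 0.04 m/s); the robot touches nothing.
It fails at once if the hook is forced against the eye or the unit with more than 25 N (contact force between hookweight and unit above 25 N).
It fails at once if another loose thing on the bench is moved by more than 20 mm (distance of any of plain_mid, tissue, cup, lens, slidebox, cap from where it was at the start of the episode above 0.02 m).
It also fails if it takes over 51 s, if anything falls off the work surface, if the arm or the gripper's body presses on something with over 40 N, if the wrist force passes 120 N, or if a joint passes its speed limit or range.

## Robot

A 6-joint arm with a two-finger parallel gripper is mounted at the origin on the work surface. World frame = base frame: x ahead of the robot, y to its left, z up, the work surface at z = 0. Lengths are in mm, angles in rad, forces in N, time in s.
With the tool pointing down it reaches from about 350 to 875 mm from the base axis. Payload 4.2 kg.
Tool frame: the origin (TCP) lies on the mounting face of the last link; the fingertips stand 173 mm ahead of it and the grasp point (between the pads) lies 155 mm ahead of it (tcp_to_grasp is the distance from the TCP to the grasp point, in mm); z points along the fingers, y is the direction in which the jaws open and shut (so a half turn about z gives the same grasp; the last joint's range is limited). The gripper opens to 85 mm and grips with 20 to 120 N. Pads are 22 mm wide; open, the fingers measure 114 mm over their backs; the gripper's body (76 mm by 85 mm) begins 54 mm behind the grasp point. The pads swing forward as they close: fully open they stand 13 mm farther back than shut.
Start: joints at [1.598, 0.385, 0.008, 0, -1.194, -0.259], TCP at [143.55, 608.271, 404.712] pointing down, gripper open.
Joint ranges: [-3.14, 3.14], [-1.21, 2.06], [-1.07, 1.41], [-3.16, 2.05], [-2.99, -0.16], [-3.1, 3.1]. Speed limits (rad/s): [2.79, 2.79, 3.14, 3.14, 3.14, 3.14].

## Interface

Orientations are given as a unit quaternion [x, y, z, w].
In Python, from bench import * gives the robot as it stands. The module is installed in compiled form; this text tells all that it offers.
- The arm moves only by the tool apply_moves, never from a script. Its arguments are lists of equal length, an entry for each row: "fingers": the closure, from 0 (fully open) to 1 (shut); "dp": the shift along the world's x, y, z in cm, a list of three; "yaw": the turn about the world's z in degrees. A call has 1 to 10 rows; each row is the pose to reach, as a shift and turn from the pose measured when the call began; what a row does not reach only later rows make up. A row lasts 1/10 s, in which the tool goes at most 50 mm and 8.59 degrees, less where a joint would pass 70% of its speed; a pose out of reach is approached as far as the arm can. A call with a gripper value outside its range is refused whole. The fingers move at their own pace and stop on an object; the grip force is fixed at half the most. Time passes only in rows, so rows that repeat a pose let the fingers close. It gives the time, the measured TCP pose, the force and the opening at its end, in the units of the state.
- read_state(): the state, without advancing time (a new reading comes with each control period).
- get_image(name): name is "side" or "top" or "wrist"; returns a dict with "color" (400x640x3 uint8, blue, green, red), "mtx" (3x3 intrinsics, pixels), "camera_from_world" (4x4, takes a point from world to camera coordinates); the wrist camera has in their place "tool_from_camera" (4x4, takes a point from camera to tool coordinates, whose origin is the TCP and whose axes are the flange's). Camera axes: x right, y down, z forward; pixel columns grow to the right and rows downward; lengths in mm; the calibration is good to about 2 mm. A picture is of the moment at which its call begins: read the wrist's pose just before it. There is no depth.
- job_done(): hands the job in, once; it reports no verdict.
The state is a dict: "clock": time; "joints": joint angles; "joint_vel": joint speeds; "joint_efforts": joint torques, N m; "position": TCP position; "ee_rot": TCP orientation; "contact_force": force on the tool from outside, world axes, zero at the start; "wrist_torque": the same for the moment, N m; "gripper_width": finger opening in mm.
Only numpy, scipy, OpenCV 4.12 (cv2) and the standard library are available. Lean on these libraries where they do the work, as an engineer would, in place of code of your own. Each camera call takes 0.05 s, during which the arm holds its last target. There are 200 camera calls.

## Working session

There is one attempt and no reset: what is moved stays moved. The work goes in short steps, Python scripts to look and compute and a tool call to move; the robot and the scene stay as the last step left them, time stands still between calls to the robot, and variables do not carry over. Pictures are saved under pics/ and viewed, about 8 in all and at most 12, crops included, and the job is handed in when it is done.

Besides the shell and the picture viewer there is one more tool, called after ">>>" in YAML: its name, and indented under it one key for each argument. apply_moves: Moves the arm, as the interface text tells. Its arguments: {"type":"object","properties":{"fingers":{"type":"array","items":{"type":"number"}},"dp":{"type":"array","items":{"type":"array","items":{"type":"number"}}},"yaw":{"type":"array","items":{"type":"number"}}},"required":["fingers","dp","yaw"]}

```bash
mkdir -p pics; cat > h.py <<'E'
from bench import *
import numpy as np, cv2
from scipy.spatial.transform import Rotation as R
def grab(n,tag):
    s=read_state(); d=get_image(n); cv2.imwrite(f'pics/{tag}.png',d['color'])
    if n=='wrist':
        T=np.eye(4);T[:3,:3]=R.from_quat(s['ee_rot']).as_matrix();T[:3,3]=s['position']
        M=np.linalg.inv(T@np.array(d['tool_from_camera']))
    else: M=np.array(d['camera_from_world'])
    np.savez(f'pics/{tag}.npz',K=np.array(d['mtx']),M=M); return d['color']
def cam(t): z=np.load(f'pics/{t}.npz'); return z['K'],z['M']
def proj(t,P):
    K,M=cam(t);p=(M@np.append(P,1))[:3];q=K@p;return q[:2]/q[2]
def ray(t,u,v):
    K,M=cam(t);Ri=M[:3,:3].T;return -Ri@M[:3,3],Ri@np.linalg.solve(K,[u,v,1.])
def atz(t,u,v,z):
    c,d=ray(t,u,v);return c+d*(z-c[2])/d[2]
def tri(*obs):
    A=np.zeros((3,3));b=np.zeros(3)
    for t,u,v in obs:
        c,d=ray(t,u,v);d/=np.linalg.norm(d);Q=np.eye(3)-np.outer(d,d);A+=Q;b+=Q@c
    return np.linalg.solve(A,b)
E
python3 - <<'E'
from h import *
np.set_printoptions(precision=3,suppress=True)
a=grab('top','top0');b=grab('side','side0');c=grab('wrist','wrist0')
for n in('top0','side0','wrist0'):
    K,M=cam(n);print(n,K[0,0],'cam at',-M[:3,:3].T@M[:3,3],'fwd',M[2,:3])
print(read_state())
E
```

```text
top0 389.057529746847 cam at [ 376.631    3.756 1141.777] fwd [ 0.204 -0.018 -0.979]
side0 515.932379808858 cam at [355.306 910.284 702.094] fwd [ 0.218 -0.82  -0.53 ]
wrist0 338.2639008323677 cam at [209.935 591.448 373.664] fwd [-0.262  0.061 -0.963]
{'clock': 0.15, 'joints': array([ 1.598,  0.385,  0.007, -0.   , -1.194, -0.259]), 'joint_vel': array([-0.   , -0.001,  0.006, -0.   ,  0.002,  0.   ]), 'joint_efforts': array([ -0.   , -39.268,  18.858,   4.189,  -0.003,  -0.   ]), 'position': array([143.504, 608.154, 403.858]), 'ee_rot': array([ 0.993, -0.116, -0.   ,  0.001]), 'contact_force': array([ 0.176,  0.296, -0.365]), 'wrist_torque': array([0.015, 0.024, 0.054]), 'gripper_width': 85.30843293804207}
```

View pics/top0.png

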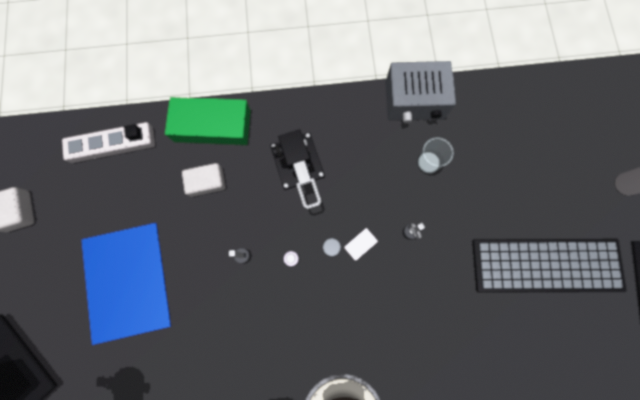

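View pics/side0.png

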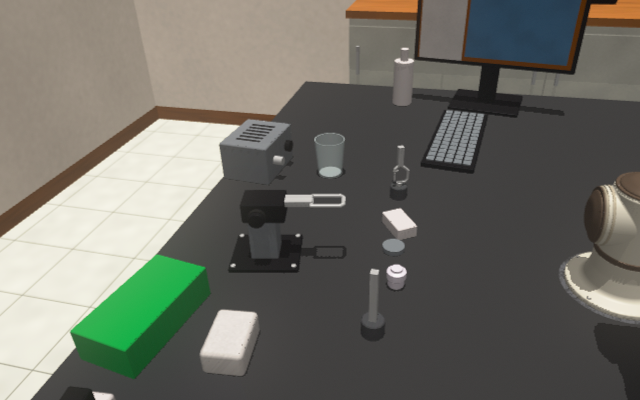

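The top view has the hooked weight near (414,231), the eye near (309,193) and the plain weight near (240,255). In the side view the hook is near (401,175) and the eye bar near (344,200). I'll enlarge these spots.

```bash
python3 - <<'E'
import cv2,numpy as np
t=cv2.imread('pics/top0.png');s=cv2.imread('pics/side0.png')
def c(i,x,y,w=50,h=38): return cv2.resize(i[y:y+h,x:x+w],(400,304),interpolation=cv2.INTER_CUBIC)[:300]
o=np.vstack([np.hstack([c(t,392,212),c(t,285,172)]),np.hstack([c(s,376,140,75,57),c(s,300,180)])])
cv2.imwrite('pics/c0.png',np.clip(o*1.6,0,255).astype('uint8'))
E
```

```text
(no output)
```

View pics/c0.png

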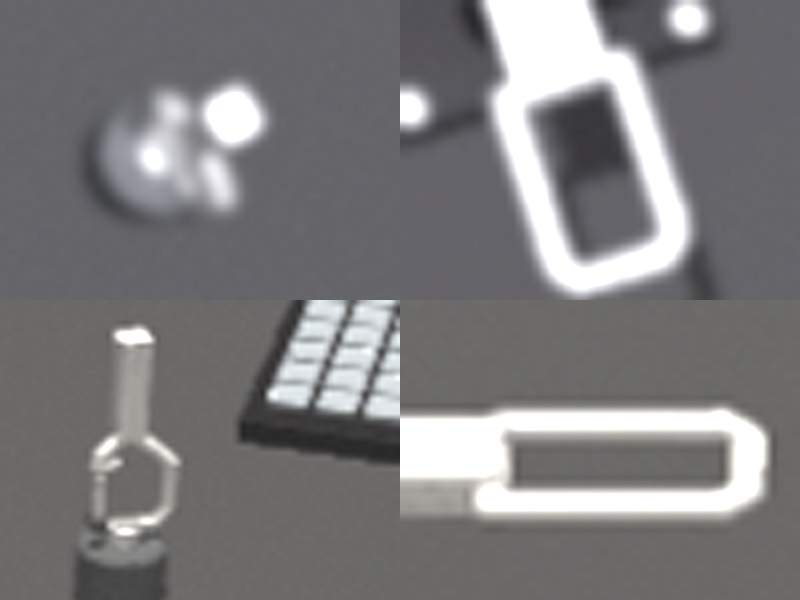

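```bash
python3 - <<'E'
from h import *
np.set_printoptions(precision=1,suppress=True)
f=lambda x,y,ox,oy,s:((x+.5)/s-.5+ox,(y+.5)/s-.5+oy)
st=f(234,117,392,212,8);ss=f(133,37,376,140,5.333)
print('stem top tri',tri(('top0',*st),('side0',*ss)),atz('top0',*st,144),atz('side0',*ss,144))
bs=f(140,160,392,212,8); print('cyl top',atz('top0',*bs,34))
e=f(219,256,285,172,8);es=f(345,162,300,180,8)
print('bar tri',tri(('top0',*e),('side0',*es)),atz('top0',*e,140),atz('side0',*es,140))
for a,b in(((115,100),(160,265)),((225,70),(272,225))):
    p=atz('top0',*f(*a,285,172,8),140);q=atz('top0',*f(*b,285,172,8),140);d=p-q;print('eye dir',np.degrees(np.arctan2(d[1],d[0])),np.linalg.norm(d))
# hook dir candidates: project gate/back points for several yaws
o=atz('side0',*ss,144)*.5+atz('top0',*st,144)*.5;o[2]=0
for y in range(-60,91,15):
    c,s=np.cos(np.radians(y)),np.sin(np.radians(y))
    g=[(proj('side0',o+[x*c,x*s,z])-[376,140])*5.333+[0,300] for x,z in((13,47),(18,74),(-26,68))]
    t=[(proj('top0',o+[x*c,x*s,z])-[392,212])*8 for x,z in((18,74),(-26,68))]
    print(y,*g,'top',*t)
E
```

```text
stem top tri [ 475.4 -251.7  144. ] [ 475.4 -251.8  144. ] [ 475.4 -251.8  144. ]
cyl top [ 474.5 -244.3   34. ]
bar tri [562.2  20.9 142.6] [564.6  21.2 140. ] [561.1  17.1 140. ]
eye dir 9.56415792980162 57.57719762493558
eye dir 10.715620448539598 54.65621006779283
-60 [110.1 505. ] [108.8 451.2] [144.  504.4] top [222.9 108.2] [119.2 185.1]
-45 [104.  506.5] [100.3 453.2] [156.5 501.3] top [213.   98.3] [133.5 199.4]
-30 [ 98.9 508.7] [ 93.3 456.2] [166.7 496.8] top [201.   91.2] [150.7 209.7]
-15 [ 95.4 511.5] [ 88.3 460.1] [173.7 491. ] top [187.8  87.4] [169.9 215.3]
0 [ 93.5 514.8] [ 85.6 464.5] [177.2 484.5] top [174.1  87.1] [189.7 215.8]
15 [ 93.4 518.2] [ 85.5 469.1] [177.  477.7] top [161.   90.2] [208.7 211.2]
30 [ 95.2 521.6] [ 88.  473.8] [173.1 471. ] top [149.3  96.7] [225.5 201.8]
45 [ 98.7 524.8] [ 92.9 478. ] [165.7 465. ] top [139.9 106.1] [239.2 188.2]
60 [103.7 527.4] [ 99.9 481.6] [155.6 459.9] top [133.3 117.7] [248.6 171.4]
75 [109.9 529.4] [108.6 484.3] [143.3 456.2] top [130.  130.7] [253.2 152.5]
90 [116.8 530.6] [118.2 485.9] [129.6 454. ] top [130.2 144.3] [252.7 132.9]
```

>>> apply_moves:
  fingers: [0,0,0,0,0,0,0,0,0,0]
  dp:
    - [3.4,-3.6,0]
    - [6.8,-7.2,0]
    - [10.2,-10.8,0]
    - [13.6,-14.4,0]
    - [17,-18,0]
    - [20.4,-21.6,0]
    - [23.8,-25.2,0]
    - [27.2,-28.8,0]
    - [30.6,-32.4,0]
    - [34,-36,0]
  yaw: [3,6,9,12,15,18,21,24,27,28]

```text
clock: 1.15
position: [484.5, 246.4, 403.8]
ee_rot: [0.992, 0.129, 0.0, 0.001]
contact_force: [0.3, 1.1, -0.5]
gripper_width: 85.4
```

>>> apply_moves:
  fingers: [0,0,0,0,0,0,0,0,0,0]
  dp:
    - [0,-5,0]
    - [0,-10,0]
    - [0,-15,0]
    - [0,-20,0]
    - [0,-25,0]
    - [0,-30,0]
    - [-0.3,-35,0]
    - [-0.5,-40,0]
    - [-0.7,-45,0]
    - [-0.9,-49.8,0]
  yaw: [0,0,0,0,0,0,0,0,0,0]

```text
clock: 2.15
position: [474.9, -253.6, 403.8]
ee_rot: [0.992, 0.129, 0.0, 0.001]
contact_force: [1.8, 0.5, -0.9]
gripper_width: 85.5
```

```bash
python3 - <<'E'
from h import *
np.set_printoptions(precision=1,suppress=True)
c=grab('wrist','w1');s=read_state();print(s['position'],s['ee_rot'],s['clock'])
p=proj('w1',[475,-251,100]);print(p)
x,y=int(p[0])-100,int(p[1])-75;x=max(0,min(x,440));y=max(0,min(y,250));print(x,y)
cv2.imwrite('pics/w1c.png',np.clip(cv2.resize(c[y:y+150,x:x+200],(800,600),interpolation=cv2.INTER_CUBIC)*1.3,0,255).astype('uint8'))
E
```

```text
[ 474.5 -259.   403.4] [ 1.   0.1 -0.   0. ] 2.2
[315.9 189.4]
215 114
```

View pics/w1c.png

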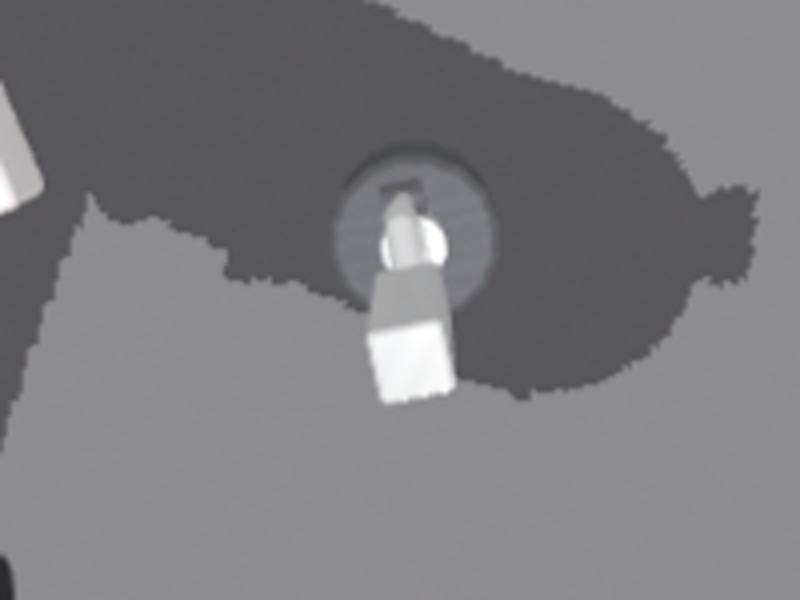

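The close view shows the square stem top at crop corners (368,332), (442,320), (455,386) and (383,402). The cylinder is centred near (415,235).

```bash
python3 - <<'E'
from h import *
np.set_printoptions(precision=1,suppress=True)
P=[atz('w1',(x+.5)/4-.5+215,(y+.5)/4-.5+114,144) for x,y in((368,332),(442,320),(455,386),(383,402))]
P=np.array(P);print(P,P.mean(0))
for i in range(4):
    d=P[(i+1)%4]-P[i];print(np.linalg.norm(d),np.degrees(np.arctan2(d[1],d[0])))
c=atz('w1',415/4-.4+215,237/4-.4+114,34);print('cyl',c)
s=read_state();print(s['position'],R.from_quat(s['ee_rot']).as_matrix()[:,0])
E
```

```text
[[ 478.8 -243.8  144. ]
 [ 484.3 -255.8  144. ]
 [ 473.1 -261.2  144. ]
 [ 467.  -249.6  144. ]] [ 475.8 -252.6  144. ]
13.17945869106021 -65.68453125953101
12.342782282397458 -154.18562920494256
13.163824966735358 117.91801423773265
13.170750894456868 25.901356563380325
cyl [ 476.5 -252.3   34. ]
[ 474.5 -259.   403.4] [ 1.   0.2 -0. ]
```

>>> apply_moves:
  fingers: [0,0,0,0,0]
  dp:
    - [0.1,0.7,-2]
    - [0.1,0.7,-4]
    - [0.1,0.7,-6]
    - [0.1,0.7,-6]
    - [0.1,0.7,-6]
  yaw: [6,11,11,11,11]

```text
clock: 2.7
position: [475.7, -252.0, 343.6]
ee_rot: [0.975, 0.221, -0.001, 0.002]
contact_force: [0.0, -0.5, 0.9]
gripper_width: 85.4
```

>>> apply_moves:
  fingers: [0,0,0,0,0.6,1,1,1,1,1]
  dp:
    - [0,0,-2.5]
    - [0,0,-5]
    - [0,0,-6.6]
    - [0,0,-6.6]
    - [0,0,-6.6]
    - [0,0,-6.6]
    - [0,0,-6.6]
    - [0,0,-6.6]
    - [0,0,-6.6]
    - [0,0,-6.6]
  yaw: [0,0,0,0,0,0,0,0,0,0]

```text
clock: 3.7
position: [475.8, -252.1, 278.2]
ee_rot: [0.975, 0.221, -0.0, 0.002]
contact_force: [0.7, 0.4, 3.0]
gripper_width: 13.4
```

>>> apply_moves:
  fingers: [1,1,1,1,1,1,1,1,1,1]
  dp:
    - [0,0,1.5]
    - [0,0,4]
    - [0,0,6.5]
    - [0,0,7.8]
    - [0,3,7.8]
    - [0,6.5,7.8]
    - [0,10,7.8]
    - [0,13.5,7.8]
    - [0,17,7.8]
    - [0,18.5,7.8]
  yaw: [0,0,0,0,-3,-6,-9,-12,-15,-15.5]

```text
clock: 4.7
position: [475.2, -64.9, 355.4]
ee_rot: [0.996, 0.088, -0.001, 0.002]
contact_force: [0.2, -0.5, -3.2]
gripper_width: 13.0
```

>>> apply_moves:
  fingers: [1,1,1,1,1]
  dp:
    - [0,2,0]
    - [0,4.5,0]
    - [0,6,0]
    - [0,6,0]
    - [0,6,0]
  yaw: [0,0,0,0,0]

```text
clock: 5.2
position: [474.8, -4.9, 354.7]
ee_rot: [0.996, 0.088, -0.002, 0.002]
contact_force: [-0.2, 0.2, -3.6]
gripper_width: 13.2
```

```bash
python3 - <<'E'
from h import *
np.set_printoptions(precision=3,suppress=True)
c=grab('wrist','w2');b=grab('side','s2');t=grab('top','t2');s=read_state();print(s)
for n in('w2','s2','t2'):print(n,proj(n,[563,20,140]))
f=lambda i,w,h:cv2.resize(i,(w,h),interpolation=cv2.INTER_CUBIC)
cv2.imwrite('pics/c2.png',np.vstack([f(c,480,300),f(b[140:240,290:450],480,300)]))
E
```

```text
{'clock': 5.35, 'joints': array([ 0.332,  0.176, -0.422,  0.003, -0.976,  1.411]), 'joint_vel': array([-0.004, -0.002,  0.002,  0.   ,  0.001, -0.001]), 'joint_efforts': array([  0.173, -27.608,  17.801,   4.12 ,  -0.013,   0.002]), 'position': array([475.007,  -5.555, 355.027]), 'ee_rot': array([ 0.996,  0.087, -0.002,  0.002]), 'contact_force': array([-0.283, -0.04 , -3.165]), 'wrist_torque': array([-0.025, -0.028, -0.016]), 'gripper_width': 13.093139901099141}
w2 [299.356  55.811]
s2 [341.512 200.426]
t2 [312.453 204.13 ]
```

View pics/c2.png

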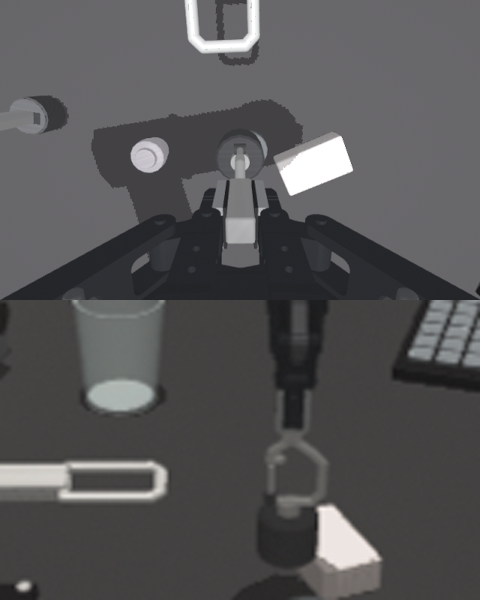

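The wrist view shows the eye's front bar level at about (296,61) full-resolution, with the weight held upright. I'll refine the eye position numerically.

```bash
python3 - <<'E'
from h import *
np.set_printoptions(precision=1,suppress=True)
g=cv2.imread('pics/w2.png',0);sub=g[:90,230:360]
m=(sub>150).astype('uint8');n,l,st,ce=cv2.connectedComponentsWithStats(m);k=1+np.argmax(st[1:,4]);m=l==k
print(st[k])
def mids(r): # runs in row
    xs=np.flatnonzero(np.diff(np.r_[0,m[r].astype(int),0]));return xs+230-.5
for r in(0,5,20,35):print(r,mids(r))
pts=[]
for c in(275,285,295,305,315):
    ys=np.flatnonzero(m[:,c-230]);ys=ys[ys>40];v=(ys[0]+ys[-1])/2;p=atz('w2',c,v,140);pts.append(p);print(c,ys[0],ys[-1],p)
pts=np.array(pts);d=pts[0]-pts[-1];print('bar normal deg',np.degrees(np.arctan2(d[1],d[0]))-90)
for r in(5,35):
    x=mids(r);a=atz('w2',(x[0]+x[1])/2,r,140);b=atz('w2',(x[2]+x[3])/2,r,140);print(r,a,b,(a+b)/2)
E
```

```text
[  16    0  101   71 3058]
0 [245.5 261.5 329.5 345.5]
5 [245.5 262.5 329.5 345.5]
20 [247.5 263.5 329.5 345.5]
35 [248.5 264.5 329.5 345.5]
275 54 70 [558.   31.7 140. ]
285 54 70 [558.8  26.7 140. ]
295 54 69 [560.   21.8 140. ]
305 53 69 [561.1  16.8 140. ]
315 53 68 [562.2  11.8 140. ]
bar normal deg 12.088230339535542
5 [581.8  45.4 140. ] [588.9   5.4 140. ] [585.3  25.4 140. ]
35 [568.7  42.5 140. ] [575.8   2.8 140. ] [572.3  22.7 140. ]
```

>>> apply_moves:
  fingers: [1,1,1,1,1]
  dp:
    - [2,0.7,0.1]
    - [4,1.4,0.1]
    - [5.6,1.95,0.1]
    - [5.6,1.95,0.1]
    - [5.6,1.95,0.1]
  yaw: [1,2,2,2,2]

```text
clock: 5.85
position: [530.8, 13.4, 355.4]
ee_rot: [0.995, 0.104, -0.003, 0.002]
contact_force: [-0.3, -0.4, -3.0]
gripper_width: 13.2
```

>>> apply_moves:
  fingers: [1,1,1,1,1,1,1,1,1,1]
  dp:
    - [0.25,0.05,0]
    - [0.5,0.1,0]
    - [0.75,0.16,0]
    - [1.0,0.21,0]
    - [1.2,0.25,0]
    - [1.4,0.3,0]
    - [1.6,0.34,0]
    - [1.75,0.37,0]
    - [1.9,0.4,0]
    - [1.9,0.4,0]
  yaw: [0,0,0,0,0,0,0,0,0,0]

```text
clock: 6.85
position: [550.0, 17.4, 355.3]
ee_rot: [0.995, 0.104, -0.003, 0.002]
contact_force: [-0.6, -0.9, -3.1]
gripper_width: 13.4
```

```bash
python3 - <<'E'
from h import *
np.set_printoptions(precision=2,suppress=True)
c=grab('wrist','w3');b=grab('side','s3');s=read_state();print(s['position'],s['ee_rot'],s['contact_force'],s['wrist_torque'])
f=lambda i,w,h:cv2.resize(i,(w,h),interpolation=cv2.INTER_CUBIC)
cv2.imwrite('pics/c3.png',np.vstack([f(c[:220,140:500],480,293),f(np.clip(b[150:225,300:420]*1.5,0,255).astype('uint8'),480,300)]))
E
```

```text
[549.88  17.39 355.34] [ 0.99  0.1  -0.    0.  ] [-0.91  0.3  -3.16] [ 0.01  0.18 -0.05]
```

View pics/c3.png

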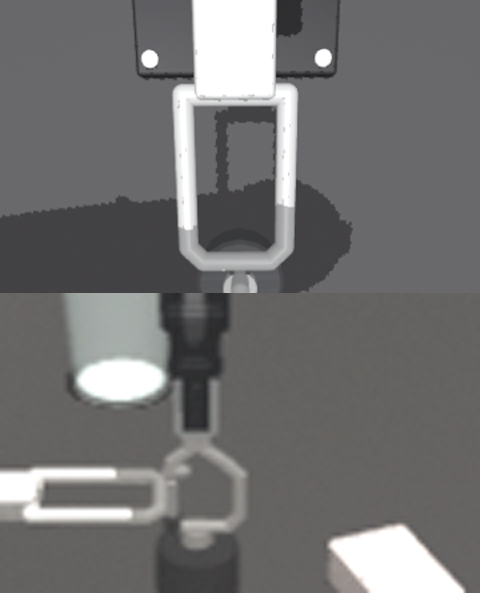

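The hook's mouth is centred on the bar in both views and touching lightly. I'll press on in short strokes.

>>> apply_moves:
  fingers: [1,1,1,1,1,1,1]
  dp:
    - [0.2,0.04,0]
    - [0.4,0.08,0]
    - [0.6,0.13,0]
    - [0.8,0.17,0]
    - [1.0,0.21,0]
    - [1.2,0.25,0]
    - [1.2,0.25,0]
  yaw: [0,0,0,0,0,0,0]

```text
clock: 7.65
position: [562.3, 20.0, 355.3]
ee_rot: [0.995, 0.104, -0.002, 0.002]
contact_force: [-1.5, -0.2, -2.6]
gripper_width: 13.0
```

>>> apply_moves:
  fingers: [1,1,1,1,1,1,1]
  dp:
    - [0.2,0.04,0]
    - [0.4,0.08,0]
    - [0.6,0.13,0]
    - [0.8,0.17,0]
    - [1.0,0.21,0]
    - [1.2,0.25,0]
    - [1.2,0.25,0]
  yaw: [0,0,0,0,0,0,0]

```text
clock: 8.35
position: [574.6, 22.6, 355.3]
ee_rot: [0.995, 0.104, -0.002, 0.002]
contact_force: [-0.6, -0.1, -2.3]
gripper_width: 13.2
```

>>> apply_moves:
  fingers: [1,1,1,1,1,1,1]
  dp:
    - [0.2,0.04,0]
    - [0.4,0.08,0]
    - [0.6,0.13,0]
    - [0.8,0.17,0]
    - [1.0,0.21,0]
    - [1.2,0.25,0]
    - [1.2,0.25,0]
  yaw: [0,0,0,0,0,0,0]

```text
clock: 9.05
position: [587.0, 25.2, 355.3]
ee_rot: [0.995, 0.104, -0.002, 0.002]
contact_force: [-0.1, 0.7, -3.5]
gripper_width: 13.2
```

```bash
cat > v.py <<'E'
import sys
from h import *
np.set_printoptions(precision=2,suppress=True)
k=sys.argv[1]
c=grab('wrist','w'+k);b=grab('side','s'+k);s=read_state();print(s['clock'],s['position'],s['ee_rot'],s['contact_force'],s['wrist_torque'])
p=proj('s'+k,s['position']-[0,0,210]);x,y=int(p[0])-60,int(p[1])-45
f=lambda i,w,h:cv2.resize(i,(w,h),interpolation=cv2.INTER_CUBIC)
cv2.imwrite(f'pics/c{k}.png',np.vstack([f(c[:200,140:500],480,267),f(np.clip(b[y:y+80,x:x+120]*1.5,0,255).astype('uint8'),480,320)]))
E
python3 v.py 4
```

```text
9.15 [586.85  25.16 355.31] [ 0.99  0.1  -0.    0.  ] [ 0.58  0.24 -2.71] [0.01 0.14 0.01]
```

View pics/c4.png

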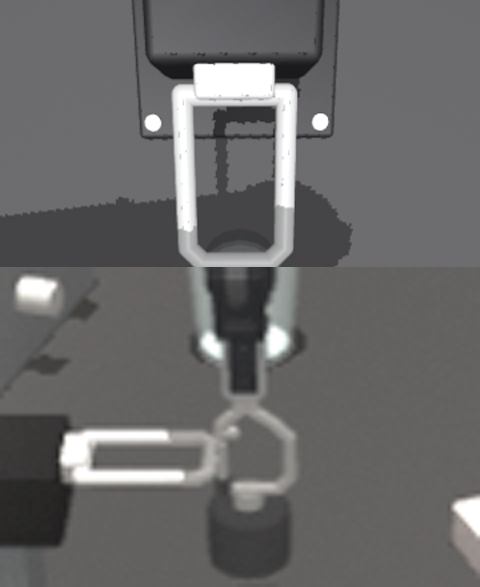

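The eye has slid back about 37 mm and the gate is still shut. Only a short bit of the slide remains, so I'll keep the strokes small.

>>> apply_moves:
  fingers: [1,1,1,1,1,1]
  dp:
    - [0.2,0.04,0]
    - [0.4,0.08,0]
    - [0.6,0.13,0]
    - [0.8,0.17,0]
    - [1.0,0.21,0]
    - [1.0,0.21,0]
  yaw: [0,0,0,0,0,0]

```text
clock: 9.75
position: [597.2, 27.3, 355.3]
ee_rot: [0.995, 0.104, -0.001, 0.002]
contact_force: [-0.7, 0.8, -3.3]
gripper_width: 13.0
```

```bash
python3 v.py 5
```

```text
9.85 [597.08  27.28 355.37] [ 0.99  0.1  -0.    0.  ] [-0.36  0.34 -3.3 ] [-0.01  0.17 -0.03]
```

```bash
cat > tr.py <<'E'
import cv2,sys
r=cv2.imread('pics/w4.png',0)[165:205,270:310]
i=cv2.imread(f'pics/w{sys.argv[1]}.png',0)[120:260,260:320]
m=cv2.matchTemplate(i,r,cv2.TM_CCOEFF_NORMED);_,v,_,l=cv2.minMaxLoc(m);print('bar shift px',l[0]-10,l[1]-45,v)
E
for k in 3 4 5; do python3 tr.py $k; done
```

```text
bar shift px 0 0 0.9916372895240784
bar shift px 0 0 0.999999463558197
bar shift px 0 0 0.9952818751335144
```

>>> apply_moves:
  fingers: [1,1,1,1,1,1]
  dp:
    - [0.2,0.04,0]
    - [0.4,0.08,0]
    - [0.6,0.13,0]
    - [0.8,0.17,0]
    - [1.0,0.21,0]
    - [1.0,0.21,0]
  yaw: [0,0,0,0,0,0]

```text
clock: 10.45
position: [607.1, 29.4, 355.2]
ee_rot: [0.995, 0.104, -0.002, 0.002]
contact_force: [-2.9, 0.1, -3.3]
gripper_width: 13.2
```

```bash
python3 v.py 6; python3 tr.py 6
```

```text
10.55 [606.97  29.36 355.27] [ 0.99  0.1  -0.    0.  ] [-2.44  0.67 -2.06] [-0.01  0.77  0.  ]
bar shift px 0 2 0.9894817471504211
```

The stop is met: torque is rising and the bar is starting into the gate. I'll push in gently.

>>> apply_moves:
  fingers: [1,1,1,1,1,1]
  dp:
    - [0.2,0.04,0]
    - [0.4,0.08,0]
    - [0.6,0.13,0]
    - [0.8,0.17,0]
    - [1.0,0.21,0]
    - [1.0,0.21,0]
  yaw: [0,0,0,0,0,0]

```text
clock: 11.15
position: [616.7, 31.3, 354.3]
ee_rot: [0.995, 0.104, -0.003, 0.002]
contact_force: [-3.7, -1.6, -4.3]
gripper_width: 13.1
```

```bash
python3 v.py 7; python3 tr.py 7
```

```text
11.25 [616.66  31.26 354.28] [ 0.99  0.1  -0.    0.  ] [-3.86 -0.36 -5.66] [-0.55  1.38 -0.02]
bar shift px 0 18 0.9487900137901306
```

View pics/c7.png

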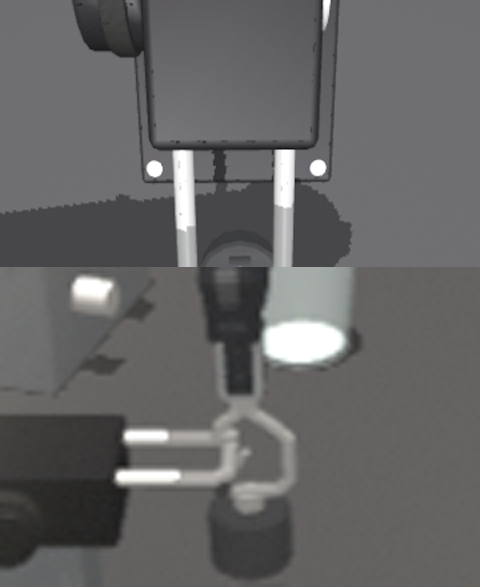

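The bar is about 12 mm inside, the gate is swinging in and the weight is still upright. Another 8 mm in, then lower.

>>> apply_moves:
  fingers: [1,1,1,1,1,1]
  dp:
    - [0.15,0.03,0.05]
    - [0.3,0.06,0.1]
    - [0.5,0.1,0.1]
    - [0.65,0.14,0.1]
    - [0.8,0.17,0.1]
    - [0.8,0.17,0.1]
  yaw: [0,0,0,0,0,0]

```text
clock: 11.85
position: [624.4, 32.9, 354.3]
ee_rot: [0.995, 0.103, -0.004, 0.002]
contact_force: [-3.8, -1.5, -7.5]
gripper_width: 13.2
```

```bash
python3 v.py 8; python3 tr.py 8
```

```text
11.95 [624.48  32.91 354.39] [ 0.99  0.1  -0.    0.  ] [-3.88 -1.13 -6.35] [-0.37  1.31  0.  ]
bar shift px 0 30 0.9168485999107361
```

>>> apply_moves:
  fingers: [1,1,1,1,1,1,1,1]
  dp:
    - [0,0,-0.25]
    - [0,0,-0.5]
    - [0,0,-0.75]
    - [0,0,-1.0]
    - [0,0,-1.2]
    - [0,0,-1.4]
    - [0,0,-1.4]
    - [0,0,-1.4]
  yaw: [0,0,0,0,0,0,0,0]

```text
clock: 12.75
position: [625.1, 33.1, 341.0]
ee_rot: [0.995, 0.104, -0.002, 0.002]
contact_force: [0.9, 0.0, -3.0]
gripper_width: 12.9
```

```bash
python3 v.py 9; python3 tr.py 9
```

```text
12.85 [624.94  33.07 341.  ] [ 0.99  0.1  -0.    0.  ] [ 0.87  0.05 -2.85] [ 0.17 -0.39  0.04]
bar shift px -2 41 0.8778175115585327
```

View pics/c9.png

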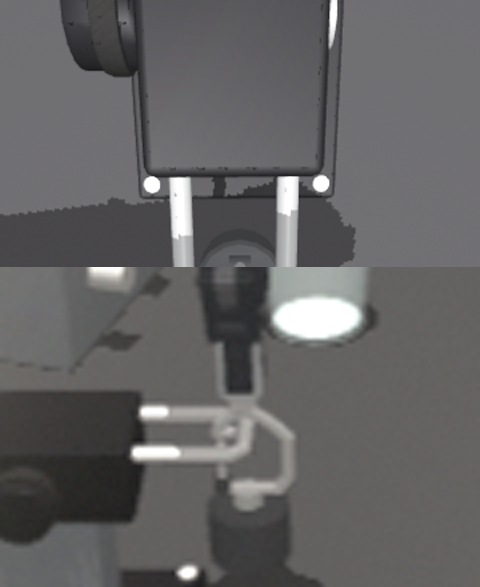

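The gate is upright and shut, with the bar above it, and the forces are back to the plain weight. I'll ease back to centre and lower until the bar carries the load.

>>> apply_moves:
  fingers: [1,1,1,1,1,1]
  dp:
    - [-0.2,-0.04,-0.1]
    - [-0.4,-0.08,-0.3]
    - [-0.6,-0.13,-0.45]
    - [-0.6,-0.13,-0.55]
    - [-0.6,-0.13,-0.6]
    - [-0.6,-0.13,-0.6]
  yaw: [0,0,0,0,0,0]

```text
clock: 13.45
position: [619.0, 31.7, 335.3]
ee_rot: [0.995, 0.104, -0.002, 0.002]
contact_force: [0.3, 0.8, -1.0]
gripper_width: 12.9
```

```bash
python3 v.py 10; python3 tr.py 10
```

```text
13.55 [618.98  31.73 335.21] [ 0.99  0.1  -0.    0.  ] [ 0.81 -0.42 -1.43] [-0.09 -0.16  0.04]
bar shift px -4 42 0.8571550846099854
```

>>> apply_moves:
  fingers: [1,1,1]
  dp:
    - [0,0,-0.05]
    - [0,0,-0.1]
    - [0,0,-0.1]
  yaw: [0,0,0]

```text
clock: 13.85
position: [619.3, 31.8, 334.6]
ee_rot: [0.995, 0.104, -0.002, 0.002]
contact_force: [0.5, -0.3, 0.1]
gripper_width: 13.4
```

```bash
python3 v.py 11
```

```text
13.95 [619.26  31.76 334.62] [ 0.99  0.1  -0.    0.  ] [ 1.18 -0.37  0.93] [ 0.05 -0.41  0.  ]
```

View pics/c11.png

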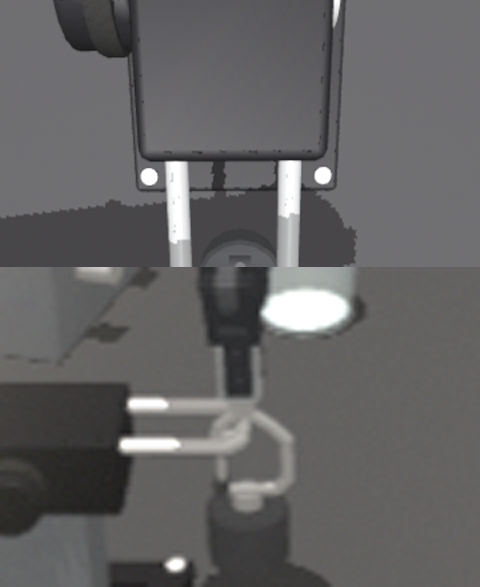

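The bar sits under the crown, the gate is shut and the load is carried. I'll release slowly.

>>> apply_moves:
  fingers: [0.8,0.75,0.7,0.7,0.7,0.6,0.4,0.2,0,0]
  dp:
    - [0,0,0]
    - [0,0,0]
    - [0,0,0]
    - [0,0,0]
    - [0,0,0]
    - [0,0,0]
    - [0,0,0]
    - [0,0,0]
    - [0,0,0]
    - [0,0,0]
  yaw: [0,0,0,0,0,0,0,0,0,0]

```text
clock: 14.95
position: [619.3, 31.8, 334.6]
ee_rot: [0.995, 0.104, -0.002, 0.002]
contact_force: [0.4, -0.2, -0.1]
gripper_width: 85.3
```

>>> apply_moves:
  fingers: [0,0,0,0,0,0,0,0,0,0]
  dp:
    - [0,0,0]
    - [0,0,1]
    - [0,0,3]
    - [0,0,6]
    - [0,0,9]
    - [0,0,12]
    - [0,0,12]
    - [0,0,12]
    - [0,0,12]
    - [0,0,12]
  yaw: [0,0,0,0,0,0,0,0,0,0]

```text
clock: 15.95
position: [619.2, 31.8, 453.4]
ee_rot: [0.995, 0.104, -0.003, 0.002]
contact_force: [0.1, 0.7, -0.4]
gripper_width: 85.5
```

```bash
python3 - <<'E'
from h import *
a=grab('side','s12')
for i in range(10): get_image('top')
b=grab('side','s13');c=grab('wrist','w13');s=read_state();print(s['clock'],s['position'],s['gripper_width'],s['contact_force'])
p=proj('s13',[619,32,140]);x,y=int(p[0])-50,int(p[1])-40
f=lambda i,w,h:cv2.resize(i,(w,h),interpolation=cv2.INTER_CUBIC)
k=lambda i:f(np.clip(i[y:y+75,x:x+100]*1.5,0,255).astype('uint8'),400,300)
print('diff',np.abs(a[y:y+75,x:x+100].astype(int)-b[y:y+75,x:x+100]).mean())
cv2.imwrite('pics/c13.png',np.vstack([np.hstack([k(a),k(b)]),np.hstack([f(c[:,80:560],400,300),f(b,400,300)])]))
E
```

```text
16.6 [619.25689106  31.74378521 454.6682376 ] 85.15427832817046 [ 0.16542425 -0.16814794  0.5108555 ]
diff 0.5937777777777777
```

View pics/c13.png

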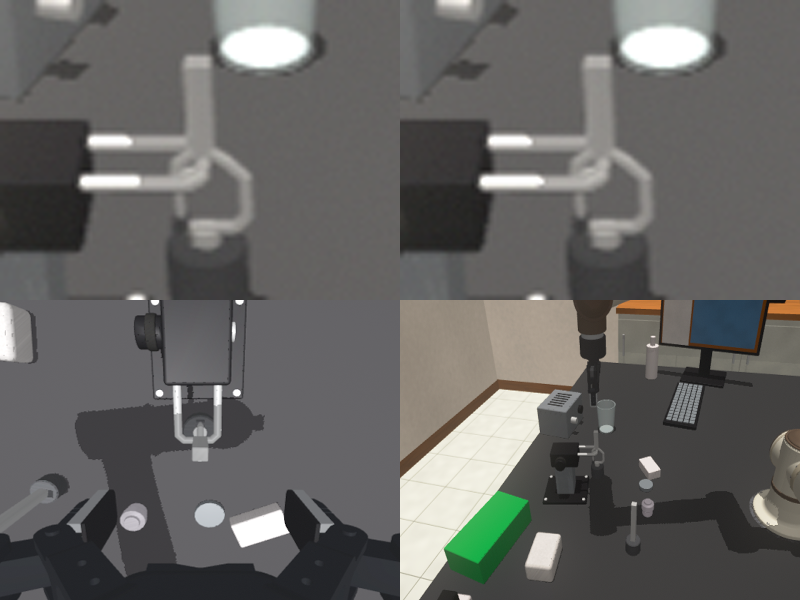

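The weight hangs upright with the gate shut. The two frames, 0.5 s apart, are practically the same, and everything else is where it was. Handing in.

>>> apply_moves:
  fingers: [0,0,0,0,0,0,0,0,0,0]
  dp:
    - [0,0,0]
    - [0,0,0]
    - [0,0,0]
    - [0,0,0]
    - [0,0,0]
    - [0,0,0]
    - [0,0,0]
    - [0,0,0]
    - [0,0,0]
    - [0,0,0]
  yaw: [0,0,0,0,0,0,0,0,0,0]

```text
clock: 17.6
position: [619.3, 31.8, 454.6]
ee_rot: [0.995, 0.104, -0.002, 0.002]
contact_force: [0.4, 0.1, -0.4]
gripper_width: 85.4
```

```bash
python3 -c "
from bench import *
print(job_done())"
```

```text
the job is handed in; nothing more can be done
None
```

The hooked weight now hangs from the eye bar. The gripper is open and about 120 mm above it, and I handed the job in at 17.6 s of the 51 s allowed; no verdict was reported.

- **What I did:** I gripped the weight by its stem and lifted it. I pressed the gate on the bar in slow strokes until the eye met its stop, about 55 mm back. Then I pushed about 20 mm further in, lowered until the bar carried the load, and let go.
- **Forces:** in the readings I took, mostly at the end of each stroke, the sideways press stayed near 4 N and the whole wrist force under 9 N. Forces inside a stroke were not read.
- **Last checks:** the side view showed the bar under the crown, the gate shut and the weight upright. Two pictures about half a second apart were practically the same, so it looked at rest. I saw no other object moved.
- **Not measured:** I judged the gate angle and the seating by eye, from enlarged low-resolution pictures. I also did not measure how far the other objects might have shifted. None of the checks failed or disagreed.

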